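# Hook the vial crate forward to the shelf stop

### The arm

A 7-joint arm with a two-finger parallel gripper is mounted at the origin on the work surface. World frame = base frame: x ahead of the robot, y to its left, z up, the work surface at z = 0. Lengths are in m, angles in rad, forces in N, time in s.
With the tool pointing down it reaches from about 0.4 to 0.875 m from the base axis. Payload 19.3 kg.
Tool frame: the origin (TCP) lies at the very end of the fingers, on their centre line; the grasp point (between the pads) lies 19 mm behind it (env.pinch_z is the distance from the TCP to the grasp point, in m); z points along the fingers, y is the direction in which the jaws open and shut (so a half turn about z gives the same grasp; the last joint's range is limited). The gripper opens to 85 mm and grips with 20 to 120 N. Pads are 22 mm wide; open, the fingers measure 114 mm over their backs; the gripper's body (76 mm by 85 mm) begins 54 mm behind the grasp point. The pads swing forward as they close: fully open they stand 13 mm farther back than shut.
Start: joints at [1.096, 0.521, -0.036, 1.599, 0.021, 1.021, -0.113], TCP at [0.246, -0.574, 0.231] pointing down, gripper open.
Joint ranges: [-2.91, 2.91], [-0.3, 2.13], [-1.5, 1.42], [0.17, 2.43], [-1.26, 4.41], [0.16, 1.93], [-2.52, 2.52]. Speed limits (rad/s): [1.89, 1.89, 2.39, 2.39, 3.01, 3.01, 3.01].

### API

Orientations are given as a unit quaternion [x, y, z, w].
In Python, from bench import env, camera gives the robot as it stands.
- The arm moves only by the tool arm_command, never from a script. Its argument "motion" is a list of rows, each a list of 4 numbers: the shift along the tool's x, y, z in m, then the turn about the tool's z in degrees. In form: [[dx, dy, dz, yaw], ...]. A call has 1 to 10 rows; each row shifts and turns the commanded pose from where the row before left it, along the tool's axes as they then stand; what a row does not reach is not made up. A row lasts 1/12 s, in which the tool goes at most 41.7 mm and 7.16 degrees, less where a joint would pass 70% of its speed; a pose out of reach is approached as far as the arm can. A call is refused whole if a number of a shift passes 0.0417 or a number of a turn 7.16, either way. A call with a gripper value outside its range is refused whole. "gripper" is the opening in per cent of the stroke, from 0 (shut) to 100 (fully open), set as the call begins (left out, the last holds). The fingers move at their own pace and stop on an object; the grip force is fixed at half the most. Time passes only in rows, so rows that do not move let the fingers close. It gives the time, the measured TCP pose, the force and the opening at its end, in the units of the state.
- env.read_state(): the state, without advancing time (a new reading comes with each control period).
- camera(name): name is "side" or "top" or "wrist"; returns a dict with "frame" (480x640x3 uint8, blue, green, red), "range_z" (480x640 float32, m along the optical axis (not along the pixel's ray), 0 where there is no reading), "fx", "fy", "cx", "cy" (pixels), "k1" (the pictures are not rectified: a ray, as slopes to the right and down, at radius r is drawn at 1 + k1 r^2 times it, then the intrinsics apply), "eye" and "orientation" of the camera in the world; the wrist camera has in their place "mount" (4x4, takes a point from camera to tool coordinates, whose origin is the TCP and whose axes are the flange's). Camera axes: x right, y up, looking along -z (the intrinsics and any distortion apply to the point x, -y, -z); pixel columns grow to the right and rows downward; lengths in m; the calibration is good to about 2 mm. A picture is of the moment at which its call begins: read the wrist's pose just before it.
- env.finish_job(): hands the job in, once; it reports no verdict.
The state is a dict: "t": time; "q": joint angles; "joint_vel": joint speeds; "joint_efforts": joint torques, N m; "position": TCP position; "tcp_rot": TCP orientation; "contact_force": force on the tool from outside, world axes, zero at the start; "wrist_torque": the same for the moment, N m; "gripper_width": finger opening in m.
Only numpy, scipy, OpenCV 4.12 (cv2) and the standard library are available. Lean on these libraries where they do the work, as an engineer would, in place of code of your own. Each camera call takes 0.05 s, during which the arm holds its last target.

### The job

Take the standing hand hook from its rubber mat, reach into the deep rack, drop its point inside the open vial crate behind the crate's front lip and drag the crate forward until it sits square and snug against the stop strip at the front of the rack, seating it there for a moment with a pull of about 5 N more than the dragging takes (the lip cracks above 15 N). Move the crate only with the hook, without tipping it; then stand the hook back upright on its mat, leaving the carton and the other things where they are.

Things in the scene. Friction and masses are not known exactly. Their poses are not given: they have to be found in the camera images.
- hook: hand hook, 0.28 kg. Origin: centre of the underside of its flat steel foot (80 along x, 46 along y, 6 thick). On the foot stands a black grip block 64 (x) x 18 (y), its top 62 above the origin: pinch it across y. A round steel shank, 8 diameter, leaves the grip along +x with its axis 46 above the origin and turns straight down 180 mm ahead of the origin, ending 10 above the origin level. z up
- hook_tip (a point): lowest point of the hook's downturned 8 mm round end: 180 ahead of the hook's origin and 10 above it; the shank's underside is 32 above this point. Axes as the hook
- mat: black rubber mat, 200 (x) x 150 (y) x 4 thick, fixed on the bench; origin at the centre of its underside. The hook starts standing on it
- rack: blue steel rack, fixed, open to the robot. Origin on the bench (z = 0) under the middle of its board's front edge; +x into the rack, y along the front. Board: x 0 to 280, y -162 to 162, top 50 above the bench. Posts at y = +-170. Roofed by four bars along y at x = 40, 150, 210, 270 and side beams from x = 25, underside 176 above the bench: no reaching in from above
- rack_front (a point): middle of the front edge of the rack's board, on its top; axes as the rack. Across the front stands an adjustable aluminium stop strip, full width, 5 thick, top 79.5 above the bench, parallel to the edge; its inner face is clamped anywhere from 10 to 40 mm behind this point. That setting is not measured: it must be felt (or seen). The strip does not yield
- crate: open grey plastic crate on the rack's board, 160 (x) x 120 (y) x 50 high, 0.4 to 0.8 kg, floor inside 4 above the underside; a vial block inside begins 71 mm behind the front wall. Origin: centre of its underside; its -x face is the front. Starts with the front 75 to 95 mm behind the board's front edge, turned up to 0.1 rad
- crate_lip (a point): middle of the top edge of the crate's front wall (4 thick, centred on this point), 50 above the crate's underside; axes as the crate. Sliding the crate on the board takes roughly 2 to 6 N here; the thin lip bears at most 15 N
- carton: closed cardboard carton 160 x 115 x 64 high, stands in the rack beside the crate (either side), same way round; leave it where it is. Origin: centre of its underside
- bottle: brown glass bottle, 60 diameter, 150 high; bystander. Origin: centre of its underside
- beaker: glass beaker 70 diameter, 90 high; bystander. Origin: centre of its underside
- jar: low white jar 56 diameter, 55 high; bystander. Origin: centre of its underside
- tape: roll of paper tape lying flat, 84 diameter, 24 high; bystander. Origin: centre of its underside
- brush: brush lying on the bench; bystander. Origin: centre of its length
- dish: white ceramic dish 90 diameter, 16 high; bystander. Origin: centre of its underside
Not all that is in view belongs to the job. What is shaped like the mat but pink is not meant.

How it is judged:
By the outcome, as a careful person would: the job done as asked, in the order asked, and still so for the second after the job is handed in, with the robot touching nothing.
It also fails if it takes over 72 s, if anything falls off the work surface, if the arm or the gripper's body presses on something with over 40 N, if the wrist force passes 120 N, or if a joint passes its speed limit or range.

## Working session

There is one attempt and no reset: what is moved stays moved. The work goes in short steps, Python scripts to look and compute and a tool call to move; the robot and the scene stay as the last step left them, time stands still between calls to the robot, and variables do not carry over. Pictures are saved under pics/ and viewed, and the job is handed in when it is done.

Besides the shell and the picture viewer there is one more tool, called in YAML: its name, and indented under it one key for each argument. arm_command: Moves the arm, as the interface text tells. Its arguments: {"type":"object","properties":{"motion":{"type":"array","items":{"type":"array","items":{"type":"number"}}},"gripper":{"type":"number"}},"required":["motion"]}

```bash
ls; mkdir -p pics; python3 - <<'E'
from bench import env, camera
import cv2, numpy as np
s=env.read_state()
for k,v in s.items(): print(k,np.round(v,4))
for n in ["side","top","wrist"]:
    c=camera(n); cv2.imwrite(f"pics/{n}0.png",c["frame"]); np.savez(f"{n}0.npz",**{k:v for k,v in c.items()})
    print(n,{k:np.round(v,4).tolist() for k,v in c.items() if k not in("frame","range_z")})
print(env.pinch_z)
E
```

```text
pics
t 0.0
q [ 1.0958  0.5221 -0.0363  1.6     0.0212  1.0211 -0.1128]
joint_vel [ 0.0003  0.001  -0.0001 -0.0002 -0.0007 -0.0005  0.    ]
joint_efforts [-8.00000e-04 -9.27118e+01  1.97950e+00 -3.69941e+01  1.78000e-02
  8.10000e-03 -1.00000e-04]
position [ 0.246  -0.5742  0.2307]
tcp_rot [ 9.796e-01  2.010e-01 -2.000e-04 -6.000e-04]
contact_force [ 1.0428 -0.4912  0.1808]
wrist_torque [-0.0018  0.0071  0.0802]
gripper_width 0.0856
side {'fx': 595.8448, 'fy': 595.8448, 'cx': 323.5529, 'cy': 240.8556, 'k1': -0.1682, 'eye': [-0.4753, 0.9563, 1.0853], 'orientation': [-0.1799, 0.4033, 0.8258, -0.3509]}
top {'fx': 488.8142, 'fy': 488.8142, 'cx': 315.0539, 'cy': 229.3087, 'k1': -0.0359, 'eye': [0.3873, 0.0498, 1.3241], 'orientation': [0.0251, -0.0311, -0.7037, 0.7094]}
wrist {'fx': 423.3957, 'fy': 423.3957, 'cx': 311.2282, 'cy': 238.0875, 'k1': -0.0614, 'mount': [[0.0003, 0.9642, 0.2653, 0.0668], [1.0, -0.0004, 0.0001, 0.0002], [0.0002, 0.2653, -0.9642, -0.1426], [0.0, 0.0, 0.0, 1.0]]}
0.0187
```

View pics/top0.png

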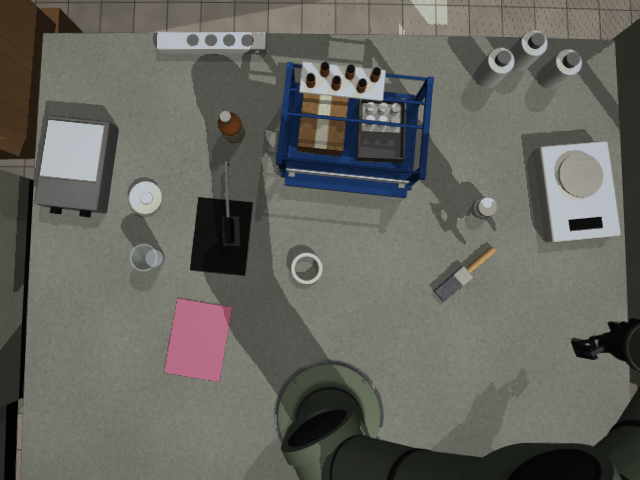

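View pics/side0.png

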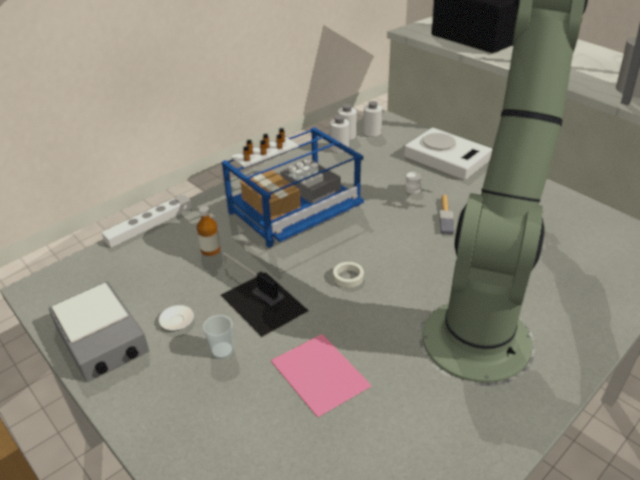

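View pics/wrist0.png

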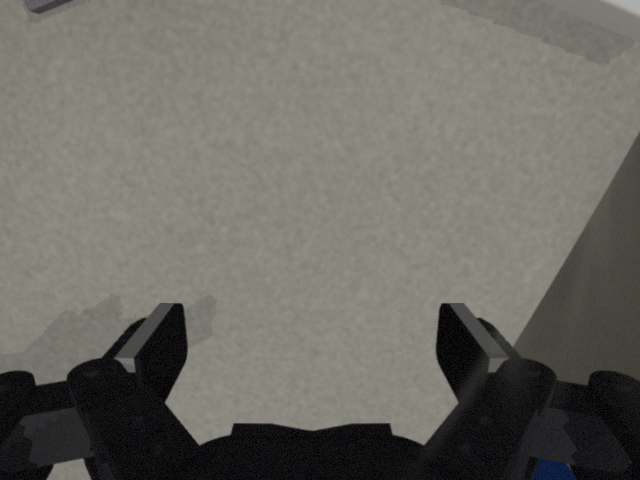

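```bash
cat > h.py <<'E'
import numpy as np, cv2
from scipy.spatial.transform import Rotation as R
def load(n): 
    d=np.load(n,allow_pickle=True); return {k:d[k] for k in d.files}
def pose(c,st=None):
    if "mount" in c:
        T=np.eye(4);T[:3,:3]=R.from_quat(st["tcp_rot"]).as_matrix();T[:3,3]=st["position"]
        return T@c["mount"]
    T=np.eye(4);T[:3,:3]=R.from_quat(c["orientation"]).as_matrix();T[:3,3]=c["eye"];return T
def slopes(c,uv):
    K=np.array([[c["fx"],0,c["cx"]],[0,c["fy"],c["cy"]],[0,0,1]],float)
    return cv2.undistortPoints(np.asarray(uv,float).reshape(-1,1,2),K,np.array([c["k1"],0,0,0],float)).reshape(-1,2)
def rays(c,uv,st=None):
    s=slopes(c,uv);T=pose(c,st)
    return T[:3,3],np.c_[s[:,0],-s[:,1],-np.ones(len(s))]@T[:3,:3].T
def onz(c,uv,z,st=None):
    o,d=rays(c,uv,st); return o+d*((z-o[2])/d[:,2])[:,None]
def cloud(c,st=None):
    v,u=np.mgrid[:480,:640]; o,d=rays(c,np.c_[u.ravel(),v.ravel()],st)
    return (o+d*c["range_z"].reshape(-1,1)).reshape(480,640,3)
def proj(c,P,st=None):
    T=np.linalg.inv(pose(c,st));p=np.atleast_2d(P)@T[:3,:3].T+T[:3,3]
    s=np.c_[p[:,0],-p[:,1]]/-p[:,2:3];r2=(s**2).sum(1,keepdims=True);s=s*(1+c["k1"]*r2)
    return s*c["fx"]+[c["cx"],c["cy"]]
E
python3 - <<'E'
from h import *
c=load("top0.npz");f=c["frame"];W=cloud(c)
cv2.imwrite("pics/top_rack.png",cv2.resize(f[50:210,265:445],None,fx=4,fy=3.7,interpolation=cv2.INTER_CUBIC)[:600])
g=np.clip(f[150:280,180:260].astype(float)*2.5,0,255).astype('uint8')
cv2.imwrite("pics/top_mat.png",cv2.resize(g,None,fx=4.5,fy=4.5,interpolation=cv2.INTER_CUBIC))
for uv in [(222,260),(230,238),(228,215),(228,200),(225,165),(340,183),(381,100),(381,150),(325,105),(229,120),(360,172)]:
    print(uv,W[uv[1],uv[0]].round(4))
E
```

```text
(222, 260) [4.076e-01 2.898e-01 2.000e-04]
(230, 238) [0.4636 0.2591 0.0629]
(228, 215) [0.5242 0.267  0.0542]
(228, 200) [0.5641 0.2684 0.0513]
(225, 165) [0.6568 0.2781 0.0533]
(340, 183) [ 0.6119 -0.0254  0.0511]
(381, 100) [ 0.7892 -0.1147  0.1894]
(381, 150) [ 0.7015 -0.134   0.0513]
(325, 105) [0.8015 0.017  0.1125]
(229, 120) [0.7486 0.2537 0.1499]
(360, 172) [ 0.6411 -0.0778  0.0547]
```

View pics/top_rack.png

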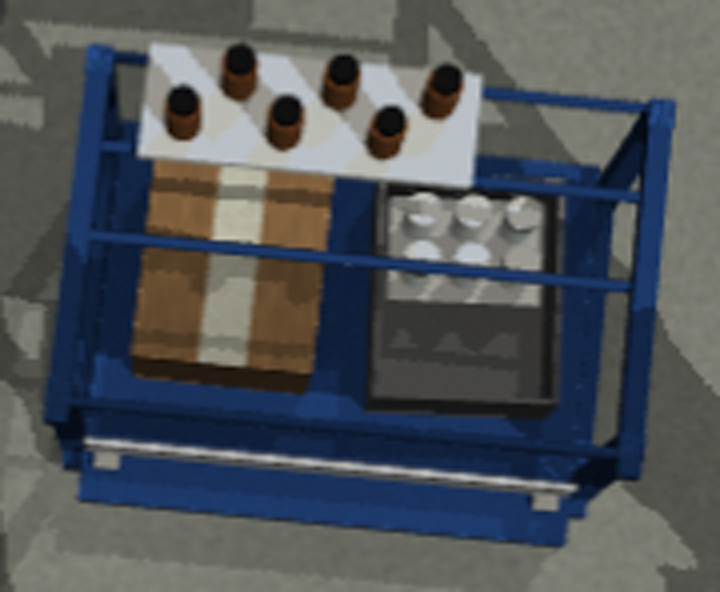

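View pics/top_mat.png

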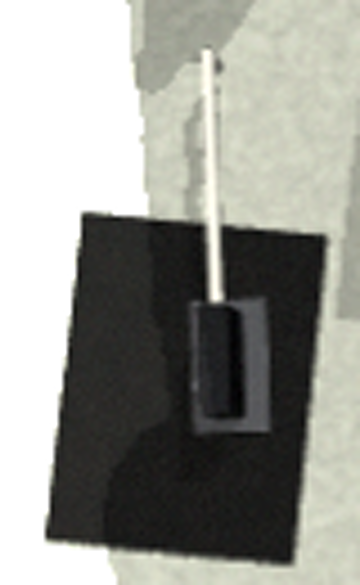

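```bash
cat > m0.py <<'E'
from h import *
c=load("top0.npz");f=c["frame"].astype(int);W=cloud(c);Z=W[...,2]
v,u=np.mgrid[:480,:640]
def roi(a,b,cc,d): return (u>=a)&(u<b)&(v>=cc)&(v<d)
def line(uv,z,ax=0):
    P=onz(c,uv,z)[:,:2]
    vx,vy,x0,y0=cv2.fitLine(P.astype(np.float32),cv2.DIST_HUBER,0,0.001,0.001).ravel();return P,(vx,vy,x0,y0)
# shank
m=roi(215,240,150,217)&(Z>0.035)&(Z<0.07)
print("shank px",m.sum()); uv=np.c_[u[m],v[m]]
P,l=line(uv,0.050); print("shank line",l,"ang",np.arctan2(l[1],l[0]), "x range",P[:,0].min(),P[:,0].max(), "z",np.median(Z[m]))
# grip top
m=roi(215,245,205,255)&(Z>0.055)&(Z<0.075); 
P=onz(c,np.c_[u[m],v[m]],0.066)[:,:2]; print("grip",m.sum(),P.mean(0),cv2.minAreaRect((P*1000).astype(np.float32)))
# foot : brighter grey
m=roi(185,260,190,285); 
# strip
s=f.sum(2); m=roi(285,415,160,190)&(Z>0.07)&(Z<0.09)&(f.max(2)-f.min(2)<40)
P,l=line(np.c_[u[m],v[m]],0.0795); print("strip",m.sum(),l,"ang along -y",np.arctan2(-l[0],l[1]), P.min(0),P.max(0),np.median(Z[m]))
# mat corners
m=roi(180,265,190,290)&(f.max(2)<45)
cnt=max(cv2.findContours((m*255).astype('uint8'),0,2)[0],key=cv2.contourArea)
r=cv2.minAreaRect((onz(c,cnt.reshape(-1,2),0.004)[:,:2]*1000).astype(np.float32)); print("mat",r)
# crate rim
m=roi(350,410,95,165)&(Z>0.09)&(Z<0.108); print("rim",m.sum()); P=onz(c,np.c_[u[m],v[m]],0.1)
print(cv2.minAreaRect((P[:,:2]*1000).astype(np.float32)))
m=roi(290,352,90,165)&(Z>0.108)&(Z<0.122); P=onz(c,np.c_[u[m],v[m]],0.114)
print("carton",m.sum(),cv2.minAreaRect((P[:,:2]*1000).astype(np.float32)))
m=roi(275,440,165,205)&(Z>0.04)&(Z<0.06); P=W[m]; print("board",m.sum(),np.median(P[:,2]),cv2.minAreaRect((P[:,:2]*1000).astype(np.float32)))
# roof side beams
m=roi(270,440,60,190)&(Z>0.165)&(Z<0.2)&(f[...,0]>f[...,2]+30);print("roof",m.sum(),np.median(Z[m]),cv2.minAreaRect((W[m][:,:2]*1000).astype(np.float32)))
for r0 in range(60,200,6): print(r0,[ (int(Z[r0,q]*1000)) for q in range(276,440,8)])
E
python3 m0.py
```

```text
shank px 173
shank line (np.float32(0.99809843), np.float32(0.06164012), np.float32(0.5947986), np.float32(0.27227888)) ang 0.06167922 x range 0.5219975243120321 0.6682567684628853 z 0.052717382310725425
grip 188 [0.48758202 0.26487881] ((499.78192138671875, 265.8802185058594), (92.72209167480469, 19.67066192626953), 5.297586917877197)
strip 379 (np.float32(0.092535794), np.float32(0.99570936), np.float32(0.632634), np.float32(0.010419527)) ang along -y -0.09266836 [ 0.61097567 -0.21509903] [0.66883352 0.11840129] 0.07843347262437517
mat ((473.1060791015625, 293.09228515625), (148.912353515625, 200.11492919921875), 85.06108093261719)
rim 441
((747.942626953125, -127.8438949584961), (121.37382507324219, 163.9677734375), 87.90338897705078)
carton 2264 ((756.990234375, 21.620601654052734), (115.04907989501953, 141.96978759765625), 84.36367797851562)
board 2668 0.0500107290872448 ((624.3145141601562, -41.36796569824219), (350.7629089355469, 86.12615203857422), 88.1816177368164)
roof 2436 0.1882971606913426 ((740.7227783203125, -52.705413818359375), (354.73187255859375, 251.2289276123047)
[... 1533 characters left out ...]
 0]
156 [0, 160, 54, 53, 49, 50, 53, 50, 54, 46, 50, 96, 97, 54, 55, 57, 99, 34, 189, 0, 5]
162 [188, 140, 49, 47, 185, 182, 184, 188, 47, 45, 55, 46, 50, 50, 56, 60, 44, 37, 193, 2, 0]
168 [0, 83, 51, 43, 44, 47, 50, 48, 53, 48, 51, 181, 186, 188, 188, 53, 51, 32, 190, -1, 1]
174 [-2, 37, 59, 48, 49, 62, 70, 80, 82, 44, 47, 45, 52, 51, 54, 51, 52, 110, 191, 0, 0]
180 [-1, 2, 50, 48, 52, 48, 47, 50, 49, 47, 48, 50, 60, 73, 79, 79, 50, 98, 3, 0, -1]
186 [3, 0, 36, 49, 51, 49, 50, 49, 50, 52, 47, 1324, 50, 50, 52, 54, 50, -5, 3, 0, 1]
192 [-3, -3, -3, 2, 0, -1, -4, -2, -3, 0, 47, 55, 52, 48, 54, 53, 49, 1, 0, 4, 0]
198 [0, -1, -4, -1, 4, -1, -1, 0, 0, 2, 2, -2, -1, -4, -2, -6, -4, -1, 1, 1, 0]
```

```bash
cat > plan.py <<'E'
from h import *
from bench import env
import sys
def to(x,y,z,head=None):
    s=env.read_state();M=R.from_quat(s["tcp_rot"]).as_matrix();d=np.array([x,y,z])-s["position"]
    h=np.arctan2(M[1,0],M[0,0]); 
    print("t",round(s["t"],2),"pos",s["position"].round(4),"head",round(h,4),"tilt",M[:,2].round(4),"F",np.round(s["contact_force"],2),"w",round(s["gripper_width"],4))
    if head is not None:
        print("yaw deg",np.degrees(h-head).round(2))
        M2=np.array([[np.cos(head),np.sin(head),0],[np.sin(head),-np.cos(head),0],[0,0,-1]])
        print("delta in turned frame",(M2.T@d).round(4))
    print("delta now",(M.T@d).round(4))
if __name__=="__main__": to(*map(float,sys.argv[1:]))
E
python3 - <<'E'
from h import *
c=load("top0.npz");f=c["frame"];W=cloud(c);Z=W[...,2]
for r in range(195,256,3): print(r,[(int(Z[r,q]*1000),int(f[r,q].sum())) for q in range(218,246,2)])
from plan import to
to(0.45,-0.1,0.231,0.0617); to(0.482,0.2653,0.231,0.0617)
E
```

```text
195 [(0, 247), (4, 235), (-1, 195), (-1, 236), (52, 296), (58, 237), (0, 246), (-3, 248), (0, 236), (0, 235), (4, 238), (-2, 241), (1, 243), (-2, 242)]
198 [(0, 226), (1, 223), (0, 183), (2, 199), (48, 276), (53, 243), (-2, 241), (0, 247), (0, 244), (-1, 250), (0, 240), (-1, 244), (1, 241), (6, 244)]
201 [(1, 32), (-1, 31), (6, 27), (3, 26), (48, 235), (49, 220), (2, 33), (9, 30), (8, 32), (2, 33), (2, 48), (3, 76), (3, 111), (-1, 158)]
204 [(4, 32), (3, 30), (5, 27), (2, 26), (54, 200), (49, 233), (4, 32), (2, 34), (6, 36), (4, 36), (5, 32), (1, 30), (4, 35), (0, 35)]
207 [(0, 30), (4, 30), (0, 26), (8, 25), (2, 194), (55, 239), (4, 35), (1, 32), (4, 35), (5, 32), (0, 31), (4, 33), (0, 35), (0, 33)]
210 [(4, 31), (6, 28), (3, 27), (7, 23), (4, 175), (50, 255), (7, 28), (7, 37), (3, 34), (4, 37), (-1, 34), (6, 35), (5, 32), (2, 32)]
213 [(9, 33), (3, 30), (5, 23), (3, 27), (2, 170), (54, 261), (7, 34), (2, 34), (3, 35), (5, 35), (-3, 30), (8, 32), (4, 32), (2, 29)]
216 [(2, 30), (0, 33), (7, 39), (6, 39), (5, 145), (59, 271), (5, 48), (6, 50), (2, 72), (6, 71), (11, 78), (5, 28), (0,
[... 1554 characters left out ...]
27), (5, 22), (6, 24), (5, 25), (-3, 26), (4, 32), (5, 28), (3, 35), (8, 30), (0, 34), (-3, 31), (0, 34), (2, 32)]
255 [(4, 33), (3, 29), (0, 24), (1, 27), (4, 30), (6, 34), (2, 34), (5, 30), (3, 35), (6, 33), (-2, 34), (3, 26), (6, 32), (1, 31)]
t 0.15 pos [ 0.246  -0.5743  0.2309] head 0.4048 tilt [-4.e-04  7.e-04 -1.e+00] F [-0.12 -0.57  0.25] w 0.0853
yaw deg 19.66
delta in turned frame [ 2.328e-01 -4.608e-01 -1.000e-04]
delta now [ 3.743e-01 -3.556e-01  1.000e-04]
t 0.15 pos [ 0.246  -0.5743  0.2309] head 0.4048 tilt [-4.e-04  7.e-04 -1.e+00] F [-0.12 -0.57  0.25] w 0.0853
yaw deg 19.66
delta in turned frame [ 2.873e-01 -8.234e-01 -1.000e-04]
delta now [ 5.476e-01 -6.788e-01  4.000e-04]
```

```bash
python3 - <<'E'
from h import *
c=load("top0.npz")
print(onz(c,[(228,217.3),(228,241.7),(224,219),(231.5,219),(224,228),(231.5,228),(226,239),(231.8,239)],0.066))
print("foot",onz(c,[(230,215.5),(230,245),(222.3,220),(239.5,220),(223.5,240),(239.7,240)],0.010))
E
```

```text
[[0.51694872 0.26486579 0.066     ]
 [0.45378599 0.26347957 0.066     ]
 [0.51244449 0.27511712 0.066     ]
 [0.5126079  0.25571312 0.066     ]
 [0.48910064 0.27458579 0.066     ]
 [0.48926525 0.2552106  0.066     ]
 [0.46070658 0.26878813 0.066     ]
 [0.46083495 0.25383204 0.066     ]]
foot [[0.52765128 0.26913955 0.01      ]
 [0.44790692 0.26741686 0.01      ]
 [0.51526163 0.28967796 0.01      ]
 [0.51565375 0.24321077 0.01      ]
 [0.46121918 0.28520949 0.01      ]
 [0.46159355 0.24158753 0.01      ]]
```

arm_command:
  motion:
    - [0,0,0,6.5]
    - [0,0,0,6.5]
    - [0,0,0,6.6]
    - [0.035,-0.035,0,0]
    - [0.035,-0.04,0,0]
    - [0.035,-0.04,0,0]
    - [0.035,-0.04,0,0]
    - [0.035,-0.04,0,0]
    - [0.035,-0.04,0,0]
    - [0.02,-0.04,0,0]
  gripper: 100

```text
t: 0.98
position: [0.4189, -0.3382, 0.2312]
tcp_rot: [1.0, 0.032, 0.0, 0.0]
contact_force: [1.7, 0.4, -0.6]
gripper_width: 0.0856
```

arm_command:
  motion:
    - [0.004,-0.0415,0,0]
    - [0.004,-0.0415,0,0]
    - [0.004,-0.0415,0,0]
    - [0.004,-0.0415,0,0]
    - [0.004,-0.0415,0,0]
    - [0.004,-0.0415,0,0]
    - [0.004,-0.0415,0,0]
    - [0.004,-0.0415,0,0]
    - [0.004,-0.0415,0,0]
    - [0,-0.04,0,0]

```text
t: 1.82
position: [0.427, 0.0771, 0.2315]
tcp_rot: [1.0, 0.031, 0.0, -0.0]
contact_force: [1.2, 0.4, 0.5]
gripper_width: 0.0855
```

```bash
python3 plan.py 0.486 0.265 0.18 0.0617
```

```text
t 1.82 pos [0.427  0.0771 0.2315] head 0.0628 tilt [ 6.e-04  2.e-04 -1.e+00] F [1.21 0.44 0.48] w 0.0855
yaw deg 0.06
delta in turned frame [ 0.0705 -0.1839  0.0515]
delta now [ 0.0707 -0.1838  0.0515]
```

arm_command:
  motion:
    - [0.014,-0.036,0,0]
    - [0.014,-0.036,0,0]
    - [0.014,-0.036,0.01,0]
    - [0.014,-0.036,0.02,0]
    - [0.014,-0.036,0.02,0]
    - [0,0,0,0]
    - [0,0,0,0]

```text
t: 2.4
position: [0.4838, 0.2574, 0.1813]
tcp_rot: [0.999, 0.033, -0.001, 0.0]
contact_force: [-0.1, -1.5, 0.3]
gripper_width: 0.0851
```

```bash
python3 - <<'E'
from h import *
from bench import env,camera
from plan import to
to(0.486,0.265,0.025,0.0617)
s=env.read_state(); c=camera("wrist"); np.savez("w1.npz",**c); np.savez("s1.npz",**{k:s[k] for k in("position","tcp_rot")})
cv2.imwrite("pics/w1.png",np.clip(c["frame"]*1.8,0,255).astype('uint8'))
E
```

```text
t 2.4 pos [0.4838 0.2574 0.1813] head 0.0656 tilt [-2.8e-03 -7.0e-04 -1.0e+00] F [-0.13 -1.49  0.26] w 0.0851
yaw deg 0.22
delta in turned frame [ 0.0027 -0.0075  0.1563]
delta now [ 0.0032 -0.0075  0.1563]
```

View pics/w1.png

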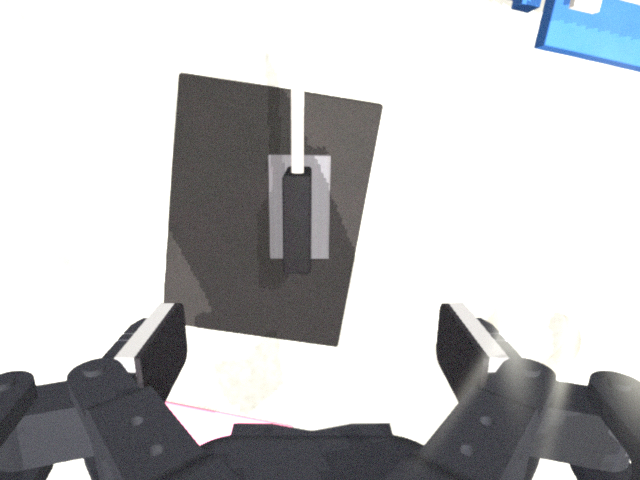

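```bash
python3 - <<'E'
from h import *
c=load("w1.npz");s=load("s1.npz")
print(onz(c,[(268.5,155.5),(330,155.5),(329,259),(270,259)],0.010,s).round(4))
print(onz(c,[(268.5,155.5),(330,155.5),(329,259),(270,259)],0.010,s).mean(0))
g=onz(c,[(283,176),(311,176),(311,272),(283,272)],0.066,s);print(g.round(4),g.mean(0))
E
```

```text
[[0.5244 0.2911 0.01  ]
 [0.5273 0.2462 0.01  ]
 [0.4479 0.2408 0.01  ]
 [0.4448 0.2868 0.01  ]]
[0.48608069 0.26621791 0.01      ]
[[0.5174 0.2765 0.066 ]
 [0.5185 0.2595 0.066 ]
 [0.4567 0.2555 0.066 ]
 [0.4555 0.2735 0.066 ]] [0.48699373 0.26625342 0.066     ]
```

arm_command:
  motion:
    - [0.003,-0.009,0.02,0]
    - [0,0,0.03,0]
    - [0,0,0.03,0]
    - [0,0,0.03,0]
    - [0,0,0.02,0]
    - [0,0,0.015,0]
    - [0,0,0.01,0]
    - [0,0,0,0]
    - [0,0,0,0]

```text
t: 3.2
position: [0.4875, 0.2645, 0.0287]
tcp_rot: [1.0, 0.031, 0.0, 0.0]
contact_force: [-0.4, 0.1, 0.8]
gripper_width: 0.0855
```

```bash
python3 - <<'E'
from h import *
from bench import env,camera
from plan import to
to(0.486,0.266,0.025,0.0617)
c=camera("wrist")
cv2.imwrite("pics/w2.png",np.clip(c["frame"]*1.8,0,255).astype('uint8'))
E
```

```text
t 3.2 pos [0.4875 0.2645 0.0287] head 0.0618 tilt [ 4.e-04 -0.e+00 -1.e+00] F [-0.39  0.05  0.82] w 0.0855
yaw deg 0.01
delta in turned frame [-0.0014 -0.0016  0.0037]
delta now [-0.0014 -0.0016  0.0037]
```

View pics/w2.png

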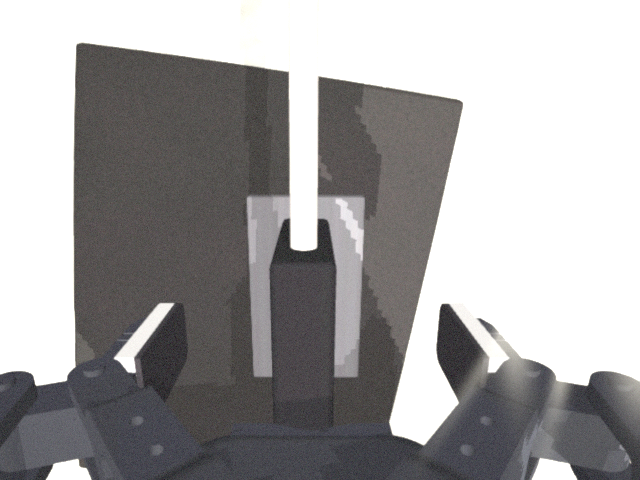

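arm_command:
  motion:
    - [-0.001,-0.002,0.0035,0]
    - [0,0,0,0]
    - [0,0,0,0]

```text
t: 3.5
position: [0.4861, 0.2672, 0.025]
tcp_rot: [1.0, 0.031, 0.0, -0.0]
contact_force: [0.3, 0.5, 0.2]
gripper_width: 0.0855
```

arm_command:
  motion:
    - [0,0,0,0]
    - [0,0,0,0]
    - [0,0,0,0]
    - [0,0,0,0]
    - [0,0,0,0]
    - [0,0,0,0]
    - [0,0,0,0]
    - [0,0,0,0]
    - [0,0,0,0]
    - [0,0,0,0]
  gripper: 0

```text
t: 4.33
position: [0.486, 0.267, 0.0246]
tcp_rot: [1.0, 0.031, 0.0, -0.0]
contact_force: [-1.0, -0.2, 5.6]
gripper_width: 0.0172
```

```bash
python3 - <<'E'
from h import *
from bench import env,camera
from plan import to
to(0.486,0.266,0.025,0.0617)
E
```

```text
t 4.33 pos [0.486  0.267  0.0246] head 0.0627 tilt [ 1.e-04  1.e-04 -1.e+00] F [-1.02 -0.15  5.65] w 0.0172
yaw deg 0.06
delta in turned frame [-0.0001  0.001  -0.0004]
delta now [-0.0001  0.001  -0.0004]
```

arm_command:
  motion:
    - [0,0,-0.005,0]
    - [0,0,-0.015,0]
    - [0,0,-0.02,0]
    - [0,0,-0.02,0]
    - [-0.01,0,-0.02,0]
    - [-0.015,0,-0.02,0]
    - [-0.015,0,-0.01,0]
    - [-0.01,0,0,0]
    - [0,0,0,0]
    - [0,0,0,0]

```text
t: 5.17
position: [0.4359, 0.2636, 0.134]
tcp_rot: [1.0, 0.032, -0.0, 0.0]
contact_force: [0.3, 0.3, -3.9]
gripper_width: 0.0172
```

```bash
python3 - <<'E'
from h import *
from bench import env,camera
from plan import to
to(0.42,-0.05,0.14,-0.09)
c=load("top0.npz")
print("rack edge",onz(c,[(285,177),(285,185),(405,189),(405,196.5)],0.05).round(4))
s=env.read_state()
c=camera("wrist")
cv2.imwrite("pics/w3.png",c["frame"])
c=camera("side");cv2.imwrite("pics/side3.png",cv2.resize(c["frame"][130:370,180:440],None,fx=2.8,fy=2.5))
E
```

```text
t 5.17 pos [0.4359 0.2636 0.134 ] head 0.063 tilt [-3.e-04 -4.e-04 -1.e+00] F [ 0.31  0.26 -3.87] w 0.0172
yaw deg 8.77
delta in turned frame [ 0.0123  0.3138 -0.006 ]
delta now [-0.0357  0.312  -0.0058]
rack edge [[ 0.6267  0.1197  0.05  ]
 [ 0.6054  0.1194  0.05  ]
 [ 0.5978 -0.1973  0.05  ]
 [ 0.5778 -0.1971  0.05  ]]
```

View pics/side3.png

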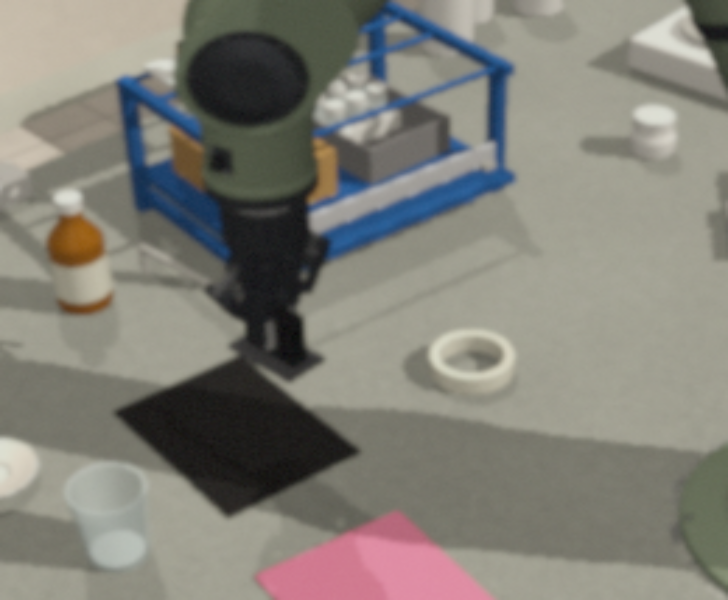

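View pics/w3.png

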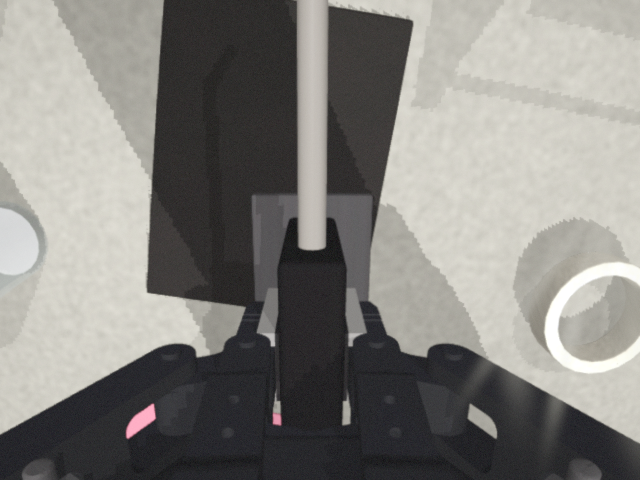

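arm_command:
  motion:
    - [-0.01,0.02,0,2]
    - [-0.005,0.04,0,2]
    - [0,0.04,0,2]
    - [0,0.04,0,2]
    - [0,0.04,0,0.77]
    - [0,0.04,0,0]
    - [0,0.04,0,0]
    - [0,0.03,0,0]
    - [0,0.02,0,0]
    - [0,0,0,0]

```text
t: 6.1
position: [0.4061, -0.0505, 0.1339]
tcp_rot: [0.999, -0.048, -0.001, 0.001]
contact_force: [-0.4, -0.2, -3.1]
gripper_width: 0.0172
```

```bash
python3 - <<'E'
from h import *
from bench import env,camera
from plan import to
to(0.42,-0.1,0.2,-0.09)
s=env.read_state()
c=camera("wrist"); np.savez("w4.npz",**c); np.savez("s4.npz",**{k:s[k] for k in("position","tcp_rot")})
cv2.imwrite("pics/w4.png",c["frame"])
E
```

```text
t 6.1 pos [ 0.4061 -0.0505  0.1339] head -0.0961 tilt [-0.0013 -0.0011 -1.    ] F [-0.43 -0.2  -3.14] w 0.0172
yaw deg -0.35
delta in turned frame [ 0.0183  0.0481 -0.0661]
delta now [ 0.0185  0.048  -0.066 ]
```

View pics/w4.png

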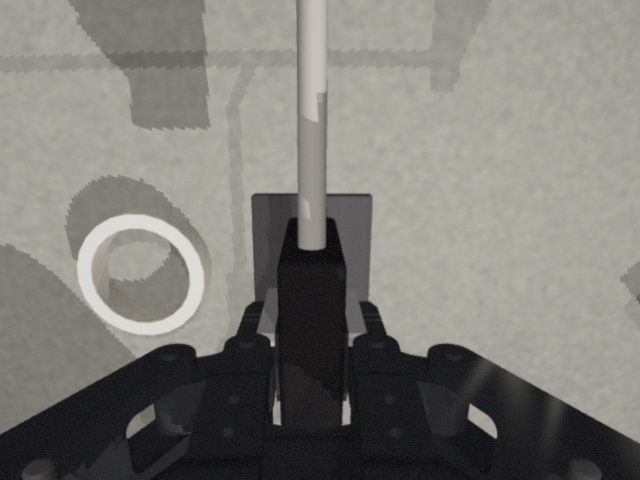

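```bash
python3 - <<'E'
from h import *
c=load("top0.npz");f=c["frame"];
g=np.clip(f[88:172,345:420].astype(float)*2.2,0,255).astype('uint8')
cv2.imwrite("pics/crate_top.png",cv2.resize(g,None,fx=8,fy=7,interpolation=cv2.INTER_NEAREST))
c=load("side0.npz");f=c["frame"];
g=np.clip(f[150:230,260:370].astype(float)*1.6,0,255).astype('uint8')
cv2.imwrite("pics/crate_side.png",cv2.resize(g,None,fx=7,fy=7,interpolation=cv2.INTER_NEAREST))
from bench import camera
c=camera("top");f=c["frame"];cv2.imwrite("pics/top4.png",f);np.savez("top4.npz",**c)
E
```

```text
(no output)
```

View pics/crate_top.png

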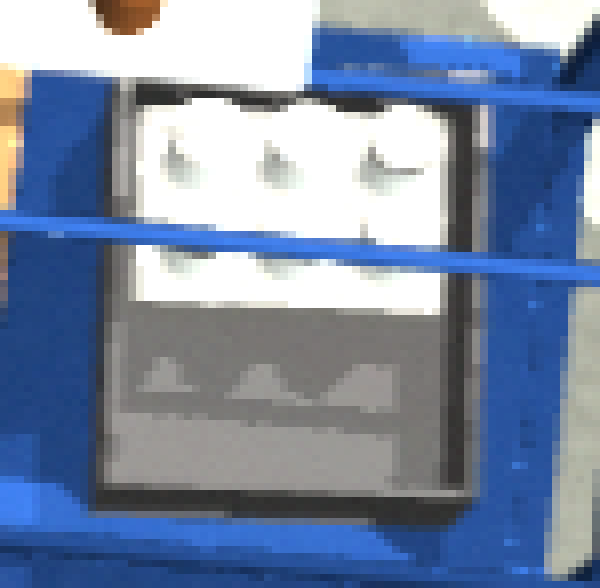

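View pics/crate_side.png

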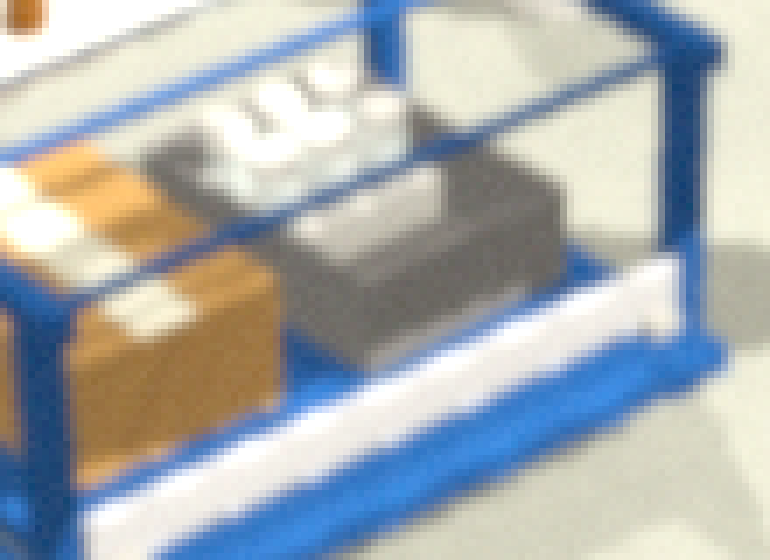

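View pics/top4.png

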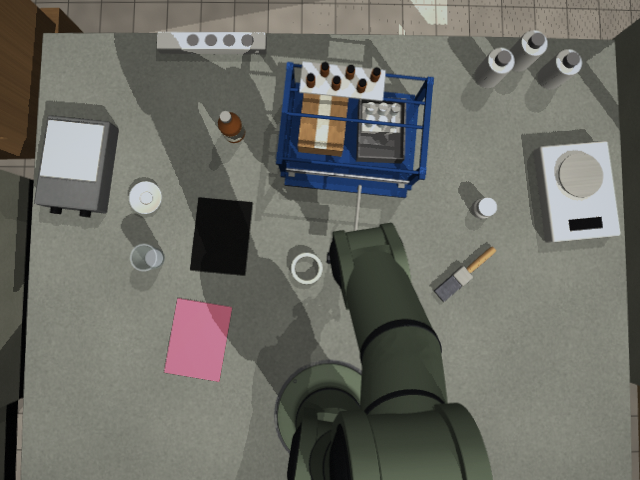

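```bash
python3 - <<'E'
from h import *
c=load("top0.npz");s=load("side0.npz")
A=np.array([(345+97/8-.5,88+490/7-.5),(345+477/8-.5,88+497/7-.5),(345+113/8-.5,88+80/7-.5),(345+490/8-.5,88+80/7-.5)])
P=onz(c,A,0.1);print(P.round(4)); d=P[0]-P[1]; print("width",np.linalg.norm(d),"yaw",np.arctan2(-d[0],d[1]),"mid",P[:2].mean(0))
l=P[2]-P[0]; print("left side yaw",np.arctan2(l[1],l[0])); l=P[3]-P[1]; print("right side yaw",np.arctan2(l[1],l[0]))
B=np.array([(260+365/7-.5,150+268/7-.5),(260+565/7-.5,150+185/7-.5)])
print("side",onz(s,B,0.1).round(4))
# vial block front edge, top at z?
print(onz(c,[(345+135/8,88+300/7),(345+440/8,88+313/7)],0.078))
# stop strip: edges in top
f=c["frame"].astype(int)
for u in (300,320,340,360,380,400):
    print(u,[(v,int(f[v,u].min()),round(float(cloud(c)[v,u,2]),3)) for v in range(166,190)] if u in(320,380) else '')
# current tip in top4
t=load("top4.npz");f=t["frame"];cv2.imwrite("pics/tip4.png",cv2.resize(f[160:240,320:420],None,fx=7,fy=7,interpolation=cv2.INTER_NEAREST))
E
```

```text
[[ 0.6693 -0.0647  0.1   ]
 [ 0.6681 -0.186   0.1   ]
 [ 0.8229 -0.0699  0.1   ]
 [ 0.8246 -0.1917  0.1   ]]
width 0.12136158149117192 yaw -0.010104753331729246 mid [ 0.6687323  -0.12533873  0.1       ]
left side yaw -0.033801026439323985
right side yaw -0.03630949941644553
side [[ 0.6812 -0.0736  0.1   ]
 [ 0.6688 -0.185   0.1   ]]
[[ 0.74517684 -0.08041991  0.078     ]
 [ 0.74145061 -0.18006209  0.078     ]]
300 
320 [(166, 16, 0.043), (167, 14, 0.045), (168, 16, 0.049), (169, 17, 0.048), (170, 18, 0.05), (171, 69, 0.052), (172, 168, 0.079), (173, 134, 0.079), (174, 84, 0.069), (175, 63, 0.055), (176, 26, 0.049), (177, 26, 0.051), (178, 24, 0.05), (179, 24, 0.049), (180, 25, 0.045), (181, 25, 0.05), (182, 25, 0.051), (183, 29, 0.046), (184, 29, 0.047), (185, 28, 0.053), (186, 31, 0.049), (187, 28, 0.049), (188, 31, 0.05), (189, 67, 0.001)]
340 
360 
380 [(166, 25, 0.051), (167, 19, 0.186), (168, 19, 0.188), (169, 13, 0.183), (170, 14, 0.18), (171, 15, 0.048), (172, 17, 0.053), (173, 15, 0.049), (174, 20, 0.052), (175, 20, 0.049), (176, 20, 0.051), (177, 65, 0.05), (178, 177, 0.077), (179, 161, 0.079), (180, 83, 0.074), (181, 71, 0.053), (182, 25, 0.051), (183, 25, 0.05), (184, 26, 0.045), (185, 27, 0.045), (186, 26, 0.051), (187, 25, 0.05), (188, 26, 0.045), (189, 31, 0.051)]
400
```

View pics/tip4.png

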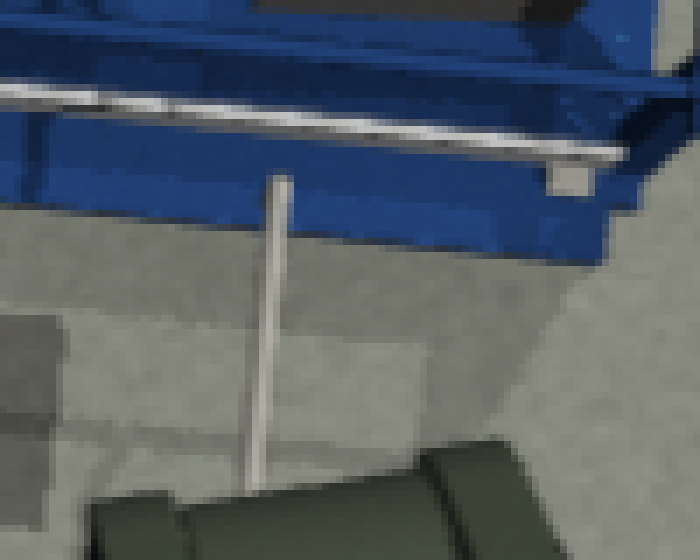

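```bash
python3 - <<'E'
from h import *
from plan import to
c=load("top0.npz")
st=onz(c,[(320,171.0),(380,177.0)],0.0795);e=onz(c,[(320,188.7),(380,194.3)],0.05);print(st.round(4),e.round(4))
t=load("top4.npz");W=cloud(t);print("end",onz(t,[(359.6,184.6)],0.163), [W[v,359:361].round(3).tolist() for v in (186,190,200,210,220)])
to(0.5158,-0.1089,0.128,-0.095)
to(0.42,-0.0999,0.128,-0.095)
E
```

```text
[[ 0.6377  0.028   0.0795]
 [ 0.6236 -0.127   0.0795]] [[ 0.5964  0.0272  0.05  ]
 [ 0.583  -0.1311  0.05  ]]
end [[ 0.58869547 -0.06595126  0.163     ]] [[[0.585, -0.065, 0.162], [0.585, -0.067, 0.164]], [[0.575, -0.064, 0.164], [0.575, -0.067, 0.165]], [[0.551, -0.064, 0.165], [0.552, -0.067, 0.16]], [[0.528, -0.065, 0.159], [0.547, -0.083, 0.001]], [[0.519, -0.08, 0.005], [0.519, -0.083, 0.001]]]
t 6.2 pos [ 0.4069 -0.047   0.1341] head -0.0926 tilt [-6.e-04  1.e-04 -1.e+00] F [ 0.43  0.36 -2.9 ] w 0.0173
yaw deg 0.14
delta in turned frame [0.1143 0.0513 0.0061]
delta now [0.1142 0.0516 0.006 ]
t 6.2 pos [ 0.4069 -0.047   0.1341] head -0.0926 tilt [-6.e-04  1.e-04 -1.e+00] F [ 0.43  0.36 -2.9 ] w 0.0173
yaw deg 0.14
delta in turned frame [0.0181 0.0515 0.0061]
delta now [0.018  0.0515 0.006 ]
```

arm_command:
  motion:
    - [0,0.02,0.003,0.14]
    - [0,0.02,0.003,0]
    - [0,0.0115,0,0]
    - [0.015,0,0,0]
    - [0.025,0,0,0]
    - [0.025,0,0,0]
    - [0.025,0,0,0]
    - [0.024,0,0,0]
    - [0,0,0,0]
    - [0,0,0,0]

```text
t: 7.03
position: [0.5164, -0.1067, 0.1277]
tcp_rot: [0.999, -0.046, -0.0, -0.0]
contact_force: [-0.8, 0.7, -2.3]
gripper_width: 0.0172
```

```bash
cat > look.py <<'E'
import sys
from h import *
from bench import env,camera
from plan import to
n=sys.argv[1]
to(*map(float,sys.argv[2:]))
t=camera("top");np.savez(n+".npz",**t);f=t["frame"];cv2.imwrite(f"pics/{n}.png",cv2.resize(np.clip(f[90:230,330:430]*1.8,0,255).astype('uint8'),None,fx=5.5,fy=4.2,interpolation=cv2.INTER_NEAREST))
E
python3 look.py top5 0.5158 -0.1089 0.095 -0.095
```

```text
t 7.03 pos [ 0.5164 -0.1067  0.1277] head -0.0911 tilt [-6.e-04  7.e-04 -1.e+00] F [-0.76  0.65 -2.33] w 0.0172
yaw deg 0.22
delta in turned frame [-0.0004  0.0022  0.0327]
delta now [-0.0004  0.0022  0.0327]
```

View pics/top5.png

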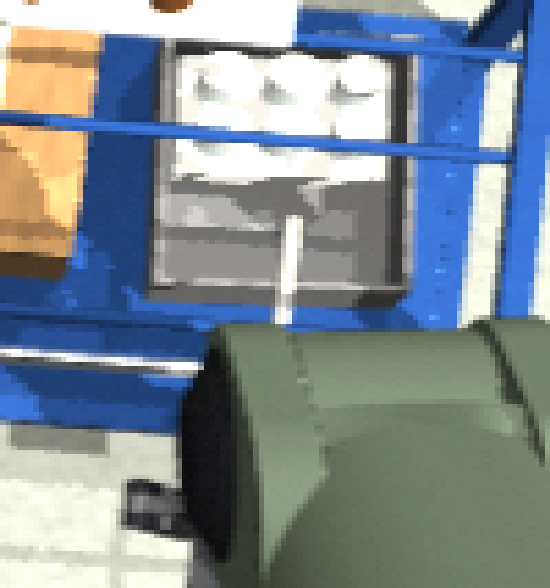

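arm_command:
  motion:
    - [0,0.002,0.01,0.2]
    - [0,0,0.015,0]
    - [0,0,0.01,0]
    - [0,0,0.005,0]
    - [0,0,0,0]
    - [-0.004,0,0,0]
    - [0,0,0,0]
    - [0,0,0,0]

```text
t: 7.75
position: [0.5113, -0.1098, 0.089]
tcp_rot: [0.999, -0.048, 0.0, 0.0]
contact_force: [0.4, -0.1, -2.3]
gripper_width: 0.0171
```

```bash
python3 - <<'E'
from bench import env
from plan import to
to(0.51,-0.1089,0.087,-0.095)
s=env.read_state();print(s["wrist_torque"])
E
```

```text
t 7.75 pos [ 0.5113 -0.1098  0.089 ] head -0.0965 tilt [ 7.e-04 -1.e-04 -1.e+00] F [ 0.36 -0.1  -2.32] w 0.0171
yaw deg -0.08
delta in turned frame [-0.0014 -0.0007  0.002 ]
delta now [-0.0014 -0.0007  0.002 ]
[0.01656618 0.02146037 0.02339315]
```

arm_command:
  motion:
    - [-0.002,0,0.002,0]
    - [-0.002,0,0,0]
    - [-0.002,0,0,0]
    - [-0.002,0,0,0]
    - [-0.001,0,0,0]
    - [0,0,0,0]

```text
t: 8.25
position: [0.5021, -0.1088, 0.0865]
tcp_rot: [0.999, -0.048, -0.0, -0.0]
contact_force: [0.4, 0.4, -2.5]
gripper_width: 0.0175
```

arm_command:
  motion:
    - [-0.001,0,0,0]
    - [-0.001,0,0,0]
    - [-0.001,0,0,0]
    - [-0.001,0,0,0]

```text
t: 8.58
position: [0.4983, -0.1084, 0.0865]
tcp_rot: [0.999, -0.048, 0.0, -0.0]
contact_force: [0.3, -0.1, -3.8]
gripper_width: 0.0171
```

arm_command:
  motion:
    - [-0.001,0,0,0]
    - [-0.001,0,0,0]
    - [-0.001,0,0,0]
    - [-0.001,0,0,0]

```text
t: 8.92
position: [0.4946, -0.108, 0.0866]
tcp_rot: [0.999, -0.048, 0.0, -0.0]
contact_force: [3.4, -0.4, -2.9]
gripper_width: 0.0179
```

arm_command:
  motion:
    - [-0.0015,0,0,0]
    - [-0.0015,0,0,0]
    - [-0.0015,0,0,0]
    - [-0.0015,0,0,0]

```text
t: 9.25
position: [0.4883, -0.1074, 0.0865]
tcp_rot: [0.999, -0.048, 0.0, -0.0]
contact_force: [3.9, 0.0, -3.7]
gripper_width: 0.0175
```

arm_command:
  motion:
    - [-0.0015,0,0,0]
    - [-0.0015,0,0,0]
    - [-0.0015,0,0,0]

```text
t: 9.5
position: [0.4838, -0.107, 0.0865]
tcp_rot: [0.999, -0.048, 0.0, -0.0]
contact_force: [3.5, 0.9, -3.1]
gripper_width: 0.0171
```

arm_command:
  motion:
    - [-0.0015,0,0,0]
    - [-0.0015,0,0,0]
    - [-0.0015,0,0,0]

```text
t: 9.75
position: [0.4793, -0.1066, 0.0865]
tcp_rot: [0.999, -0.048, -0.0, -0.0]
contact_force: [2.8, -0.6, -2.7]
gripper_width: 0.0173
```

```bash
python3 look.py top6 0.455 -0.103 0.087 -0.095
```

```text
t 9.75 pos [ 0.4793 -0.1066  0.0865] head -0.0964 tilt [-0.  0. -1.] F [ 2.76 -0.64 -2.74] w 0.0173
yaw deg -0.08
delta in turned frame [-0.0245 -0.0013 -0.0005]
delta now [-0.0245 -0.0012 -0.0005]
```

View pics/top6.png

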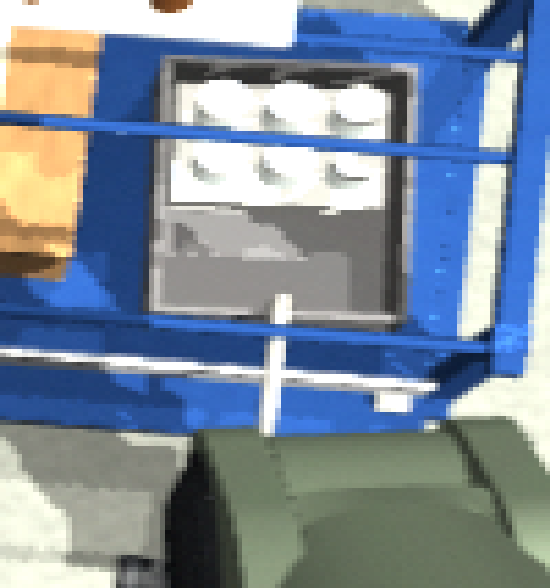

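arm_command:
  motion:
    - [-0.0015,0,0,0]
    - [-0.0015,0,0,0]
    - [-0.0015,0,0,0]
    - [-0.0015,0,0,0]
    - [-0.0015,0,0,0]
    - [-0.0015,0,0,0]

```text
t: 10.3
position: [0.4704, -0.1057, 0.0865]
tcp_rot: [0.999, -0.048, 0.0, 0.0]
contact_force: [3.3, -0.2, -3.6]
gripper_width: 0.0173
```

arm_command:
  motion:
    - [-0.001,0,0,0]
    - [-0.001,0,0,0]
    - [-0.001,0,0,0]
    - [-0.001,0,0,0]

```text
t: 10.63
position: [0.4664, -0.1053, 0.0865]
tcp_rot: [0.999, -0.048, 0.0, -0.0]
contact_force: [3.5, 0.8, -2.6]
gripper_width: 0.0173
```

arm_command:
  motion:
    - [-0.001,0,0,0]
    - [-0.001,0,0,0]
    - [-0.001,0,0,0]

```text
t: 10.88
position: [0.4634, -0.105, 0.0865]
tcp_rot: [0.999, -0.048, -0.0, -0.0]
contact_force: [3.2, -0.8, -2.7]
gripper_width: 0.0172
```

```bash
python3 look.py top7 0.455 -0.103 0.087 -0.095
```

```text
t 10.88 pos [ 0.4634 -0.105   0.0865] head -0.0963 tilt [-0.e+00  1.e-04 -1.e+00] F [ 3.17 -0.79 -2.74] w 0.0172
yaw deg -0.07
delta in turned frame [-0.0086 -0.0012 -0.0005]
delta now [-0.0086 -0.0012 -0.0005]
```

View pics/top7.png

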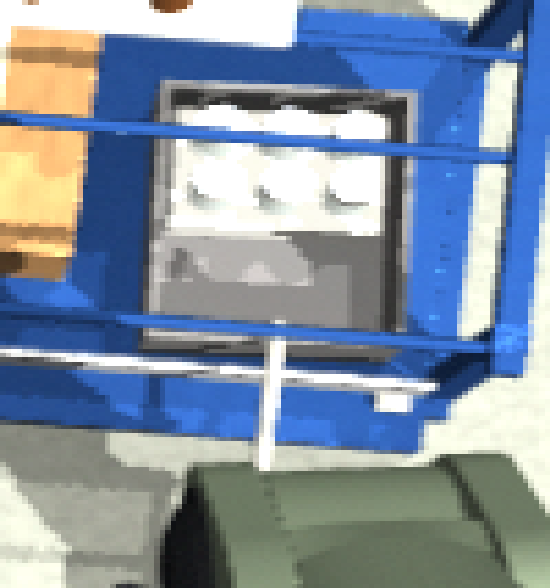

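arm_command:
  motion:
    - [-0.001,0,0,0]
    - [-0.001,0,0,0]

```text
t: 11.1
position: [0.4615, -0.1049, 0.0865]
tcp_rot: [0.999, -0.048, 0.0, -0.0]
contact_force: [4.6, 0.5, -4.4]
gripper_width: 0.0174
```

arm_command:
  motion:
    - [-0.001,0,0,0]
    - [-0.001,0,0,0]

```text
t: 11.27
position: [0.4594, -0.1047, 0.0865]
tcp_rot: [0.999, -0.048, -0.0, -0.0]
contact_force: [3.2, -0.5, -3.8]
gripper_width: 0.017
```

arm_command:
  motion:
    - [-0.001,0,0,0]
    - [-0.001,0,0,0]

```text
t: 11.43
position: [0.4575, -0.1045, 0.0865]
tcp_rot: [0.999, -0.048, 0.0, 0.0]
contact_force: [3.5, -0.7, -3.3]
gripper_width: 0.0174
```

arm_command:
  motion:
    - [-0.001,0,0,0]
    - [0,0,0,0]

```text
t: 11.6
position: [0.4562, -0.1044, 0.0865]
tcp_rot: [0.999, -0.048, -0.0, 0.0]
contact_force: [1.1, -0.4, -2.4]
gripper_width: 0.0172
```

```bash
python3 look.py top8 0.455 -0.103 0.087 -0.095
```

```text
t 11.6 pos [ 0.4562 -0.1044  0.0865] head -0.0963 tilt [-3.e-04 -0.e+00 -1.e+00] F [ 1.11 -0.43 -2.36] w 0.0172
yaw deg -0.08
delta in turned frame [-0.0014 -0.0013 -0.0005]
delta now [-0.0014 -0.0013 -0.0005]
```

View pics/top8.png

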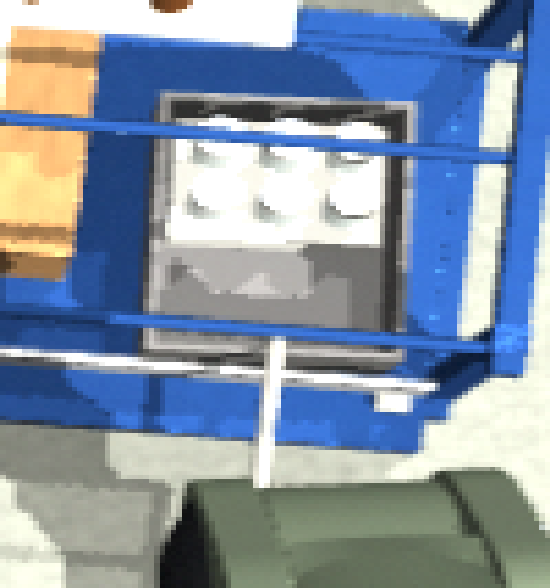

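arm_command:
  motion:
    - [-0.001,0,0,0]
    - [-0.001,0,0,0]

```text
t: 11.82
position: [0.4546, -0.1042, 0.0865]
tcp_rot: [0.999, -0.048, 0.0, -0.0]
contact_force: [3.4, 0.0, -3.4]
gripper_width: 0.017
```

arm_command:
  motion:
    - [-0.001,0,0,0]

```text
t: 11.9
position: [0.4538, -0.1041, 0.0865]
tcp_rot: [0.999, -0.048, 0.0, -0.0]
contact_force: [6.5, -0.3, -3.8]
gripper_width: 0.0176
```

arm_command:
  motion:
    - [-0.001,0,0,0]

```text
t: 11.98
position: [0.453, -0.104, 0.0866]
tcp_rot: [0.999, -0.048, 0.001, -0.0]
contact_force: [5.8, -0.7, -4.3]
gripper_width: 0.0173
```

arm_command:
  motion:
    - [-0.0005,0,0,0]

```text
t: 12.07
position: [0.4524, -0.104, 0.0866]
tcp_rot: [0.999, -0.048, 0.0, -0.0]
contact_force: [6.6, -0.8, -4.7]
gripper_width: 0.0172
```

arm_command:
  motion:
    - [-0.0005,0,0,0]

```text
t: 12.15
position: [0.452, -0.104, 0.0866]
tcp_rot: [0.999, -0.048, 0.0, 0.0]
contact_force: [6.7, -0.8, -4.3]
gripper_width: 0.0169
```

arm_command:
  motion:
    - [-0.0005,0,0,0]

```text
t: 12.23
position: [0.4515, -0.1039, 0.0866]
tcp_rot: [0.999, -0.048, 0.0, 0.0]
contact_force: [7.4, -1.5, -4.8]
gripper_width: 0.0174
```

arm_command:
  motion:
    - [-0.0003,0,0,0]

```text
t: 12.32
position: [0.4515, -0.1039, 0.0867]
tcp_rot: [0.999, -0.048, 0.001, -0.0]
contact_force: [9.2, -2.2, -5.9]
gripper_width: 0.0172
```

```bash
python3 look.py top9 0.455 -0.103 0.087 -0.095
```

```text
t 12.32 pos [ 0.4515 -0.1039  0.0867] head -0.0965 tilt [ 1.6e-03 -1.0e-04 -1.0e+00] F [ 9.17 -2.16 -5.89] w 0.0172
yaw deg -0.09
delta in turned frame [ 0.0034 -0.0012 -0.0003]
delta now [ 0.0034 -0.0013 -0.0003]
```

View pics/top9.png

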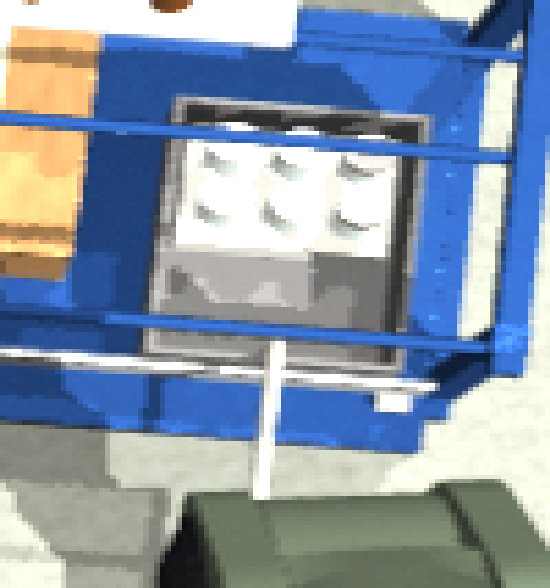

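arm_command:
  motion:
    - [0,0,0,0]

```text
t: 12.45
position: [0.4515, -0.1039, 0.0867]
tcp_rot: [0.999, -0.048, 0.001, 0.0]
contact_force: [7.8, -1.2, -4.6]
gripper_width: 0.0175
```

arm_command:
  motion:
    - [0,0,0,0]

```text
t: 12.53
position: [0.4515, -0.1039, 0.0867]
tcp_rot: [0.999, -0.048, 0.001, -0.0]
contact_force: [7.7, -1.2, -4.7]
gripper_width: 0.0173
```

arm_command:
  motion:
    - [0,0,0,0]

```text
t: 12.62
position: [0.4515, -0.1039, 0.0866]
tcp_rot: [0.999, -0.048, 0.001, -0.0]
contact_force: [8.0, -1.0, -4.3]
gripper_width: 0.0175
```

arm_command:
  motion:
    - [-0.0002,0,0,0]

```text
t: 12.7
position: [0.4515, -0.1039, 0.0867]
tcp_rot: [0.999, -0.048, 0.001, -0.0]
contact_force: [9.7, -1.3, -5.9]
gripper_width: 0.0173
```

arm_command:
  motion:
    - [0,0,0,0]
    - [0,0,0,0]

```text
t: 12.87
position: [0.4515, -0.1039, 0.0867]
tcp_rot: [0.999, -0.048, 0.001, -0.0]
contact_force: [8.8, -1.7, -4.3]
gripper_width: 0.0175
```

arm_command:
  motion:
    - [0,0,0,0]
    - [0,0,0,0]

```text
t: 13.03
position: [0.4515, -0.1039, 0.0867]
tcp_rot: [0.999, -0.048, 0.001, -0.0]
contact_force: [8.6, -1.2, -5.1]
gripper_width: 0.0173
```

```bash
cat > chk.py <<'E'
import sys
from h import *
c=load(sys.argv[1]);f=c["frame"].astype(int);W=cloud(c);Z=W[...,2]
v,u=np.mgrid[:480,:640]
m=(u>=350)&(u<412)&(v>=95)&(v<182)&(Z>0.09)&(Z<0.108); P=onz(c,np.c_[u[m],v[m]],0.1)
print("rim",m.sum(),cv2.minAreaRect((P[:,:2]*1000).astype(np.float32)))
m=(u>=285)&(u<352)&(v>=90)&(v<165)&(Z>0.108)&(Z<0.122); P=onz(c,np.c_[u[m],v[m]],0.114)
print("carton",m.sum(),cv2.minAreaRect((P[:,:2]*1000).astype(np.float32)))
E
python3 chk.py top9.npz; python3 chk.py top0.npz
```

```text
rim 535 ((700.419921875, -138.96310424804688), (142.1846160888672, 164.65106201171875), 85.30642700195312)
carton 2267 ((737.4234008789062, 37.19412612915039), (142.2020721435547, 183.9733428955078), 84.36367797851562)
rim 451 ((718.0430297851562, -130.84017944335938), (219.79205322265625, 132.3424072265625), 3.87424635887146)
carton 2266 ((737.4234008789062, 37.19412612915039), (142.2020721435547, 183.9733428955078), 84.36367797851562)
```

arm_command:
  motion:
    - [0,0,0,0]
    - [0,0,0,0]
    - [0,0,0,0]
    - [0,0,0,0]

```text
t: 13.37
position: [0.4515, -0.1039, 0.0867]
tcp_rot: [0.999, -0.048, 0.001, -0.0]
contact_force: [8.9, -1.7, -5.2]
gripper_width: 0.0173
```

```bash
python3 look.py top10 0.455 -0.103 0.087 -0.095; python3 - <<'E'
from h import *
c=load("top10.npz");f=c["frame"]
g=np.clip(f[105:190,345:420].astype(float)*2.2,0,255).astype('uint8')
cv2.imwrite("pics/crate10.png",cv2.resize(g,None,fx=8,fy=7,interpolation=cv2.INTER_NEAREST))
E
```

```text
t 13.37 pos [ 0.4515 -0.1039  0.0867] head -0.0965 tilt [ 1.9e-03 -1.0e-04 -1.0e+00] F [ 8.91 -1.67 -5.23] w 0.0173
yaw deg -0.09
delta in turned frame [ 0.0034 -0.0012 -0.0003]
delta now [ 0.0034 -0.0012 -0.0003]
```

View pics/crate10.png

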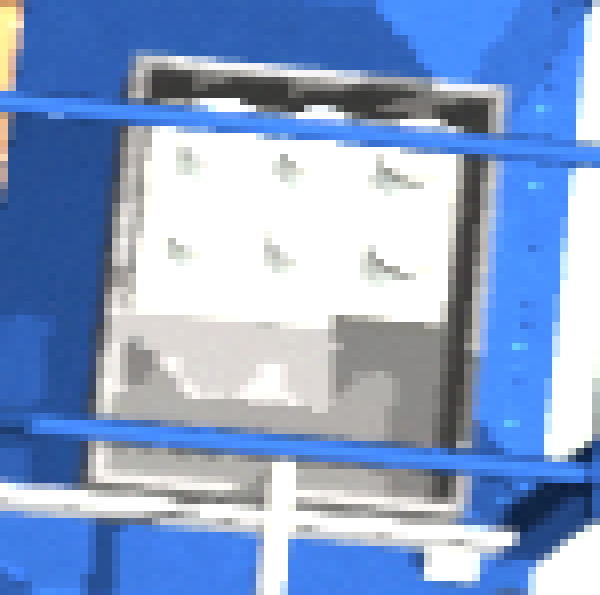

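```bash
python3 - <<'E'
from h import *
c=load("top10.npz")
px=lambda x,y:(345+x/8-.5,105+y/7-.5)
def yaw(a,b,z):
    P=onz(c,[px(*a),px(*b)],z);d=P[1]-P[0];print(P.round(4).tolist());return d
d=yaw((88,480),(468,512),0.1);print("front",np.arctan2(d[0],-d[1])*-1, np.linalg.norm(d))
d=yaw((133,55),(510,88),0.1);print("back",-np.arctan2(d[0],-d[1]), np.linalg.norm(d))
d=yaw((90,475),(133,60),0.1);print("left",np.arctan2(d[1],d[0]))
d=yaw((465,510),(507,90),0.1);print("right",np.arctan2(d[1],d[0]))
d=yaw((0,483),(515,532),0.0795);print("strip inner",-np.arctan2(d[0],-d[1]))
E
```

```text
[[0.6291, -0.0618, 0.1], [0.6186, -0.1827, 0.1]]
front 0.08652398188461273 0.12137577594333639
[[0.7875, -0.0763, 0.1], [0.7766, -0.1977, 0.1]]
back 0.08911619622788199 0.12189156344196517
[[0.631, -0.0624, 0.1], [0.7856, -0.0763, 0.1]]
left -0.08906741648018589
[[0.6194, -0.1818, 0.1], [0.7758, -0.1967, 0.1]]
right -0.09496095175220641
[[0.6318, -0.0353, 0.0795], [0.6152, -0.2018, 0.0795]]
strip inner 0.0991316710326878
```

arm_command:
  motion:
    - [0.0005,0,0,0]
    - [0.001,0,0,0]
    - [0.002,0,0,0]
    - [0.004,0,0,0]
    - [0.004,0,0,0]
    - [0,0,0,0]

```text
t: 13.92
position: [0.4629, -0.1049, 0.0865]
tcp_rot: [0.999, -0.048, 0.0, -0.0]
contact_force: [-0.8, -0.7, -2.7]
gripper_width: 0.0174
```

```bash
python3 look.py top11 0.46 -0.104 0.128 -0.095
```

```text
t 13.92 pos [ 0.4629 -0.1049  0.0865] head -0.0962 tilt [ 5.e-04  1.e-04 -1.e+00] F [-0.79 -0.66 -2.75] w 0.0174
yaw deg -0.07
delta in turned frame [-0.0029 -0.0006 -0.0415]
delta now [-0.0029 -0.0006 -0.0415]
```

View pics/top11.png

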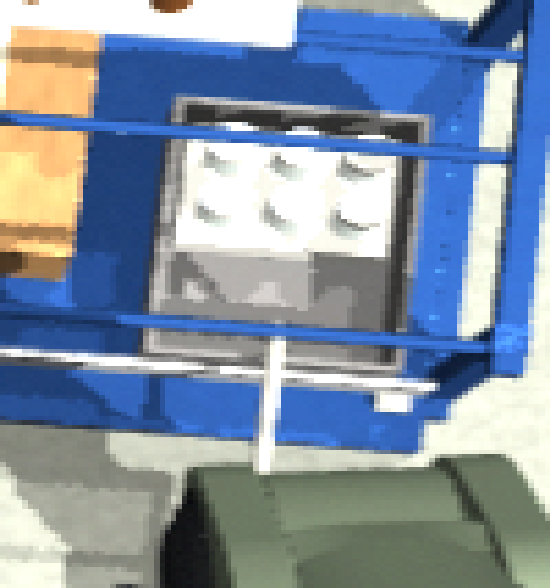

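arm_command:
  motion:
    - [0,0,-0.01,0]
    - [0,0,-0.015,0]
    - [0,0,-0.015,0]
    - [0,0,0,0]
    - [-0.02,0,0,0]
    - [-0.02,0,0,0]
    - [-0.015,0,0,0]
    - [0,0,0,0]
    - [0,0,0,0]

```text
t: 14.72
position: [0.407, -0.0997, 0.1267]
tcp_rot: [0.999, -0.048, 0.0, 0.0]
contact_force: [0.6, 0.1, -2.4]
gripper_width: 0.0174
```

```bash
python3 look.py top12 0.486 0.267 0.128 0.0627;python3 plan.py 0.436 0.264 0.128 0.0627
```

```text
t 14.72 pos [ 0.407  -0.0997  0.1267] head -0.0965 tilt [ 2.e-04 -1.e-04 -1.e+00] F [ 0.63  0.11 -2.36] w 0.0174
yaw deg -9.12
delta in turned frame [ 0.1018 -0.361  -0.0013]
delta now [ 0.0433 -0.3726 -0.0013]
t 14.77 pos [ 0.4078 -0.0997  0.1267] head -0.0963 tilt [ 8.e-04 -1.e-04 -1.e+00] F [ 1.44 -1.18 -2.45] w 0.0175
yaw deg -9.11
delta in turned frame [ 0.051  -0.3612 -0.0013]
delta now [-0.0069 -0.3647 -0.0013]
```

View pics/top12.png

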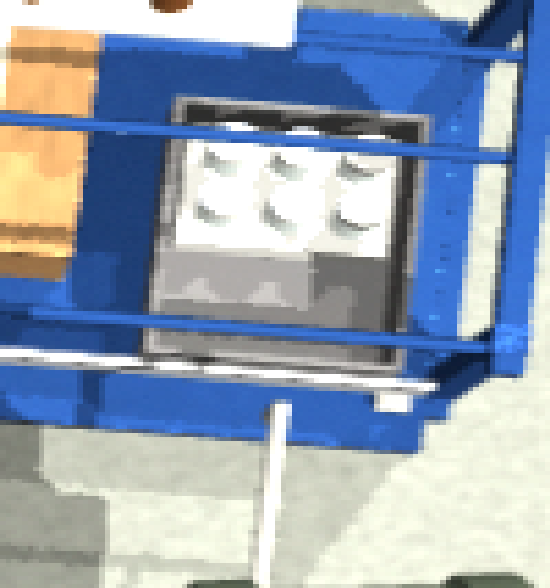

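arm_command:
  motion:
    - [0,-0.02,0,0]
    - [0,-0.04,0,-1]
    - [0,-0.04,0,-2]
    - [0,-0.04,0,-2]
    - [0,-0.04,0,-2]
    - [0,-0.04,0,-2.1]
    - [0,-0.04,0,0]
    - [0,-0.04,0,0]
    - [0,-0.03,0,0]
    - [0,-0.02,0,0]

```text
t: 15.6
position: [0.4089, 0.2539, 0.1264]
tcp_rot: [0.999, 0.033, 0.0, -0.001]
contact_force: [0.1, -0.0, -2.8]
gripper_width: 0.0176
```

arm_command:
  motion:
    - [0,0,0,0]
    - [0,0,0,0]

```text
t: 15.77
position: [0.4092, 0.251, 0.1262]
tcp_rot: [0.999, 0.032, -0.0, -0.0]
contact_force: [-0.7, -1.3, -2.4]
gripper_width: 0.0175
```

```bash
python3 plan.py 0.482 0.267 0.0252 0.0627
```

```text
t 15.77 pos [0.4092 0.251  0.1262] head 0.0647 tilt [-2.e-04  4.e-04 -1.e+00] F [-0.66 -1.28 -2.42] w 0.0175
yaw deg 0.11
delta in turned frame [ 0.0737 -0.0114  0.101 ]
delta now [ 0.0737 -0.0112  0.101 ]
```

arm_command:
  motion:
    - [0.025,-0.004,0.01,0.1]
    - [0.025,-0.004,0.02,0]
    - [0.02,-0.004,0.02,0]
    - [0.003,-0.002,0.02,0]
    - [0,0,0.015,0]
    - [0,0,0.008,0]
    - [0,0,0,0]
    - [0,0,0,0]

```text
t: 16.43
position: [0.4813, 0.2676, 0.0337]
tcp_rot: [1.0, 0.03, -0.0, 0.0]
contact_force: [-0.2, 0.4, -2.4]
gripper_width: 0.0172
```

```bash
python3 plan.py 0.482 0.27 0.0248 0.0627
```

```text
t 16.43 pos [0.4813 0.2676 0.0337] head 0.0602 tilt [-3.e-04 -4.e-04 -1.e+00] F [-0.18  0.35 -2.36] w 0.0172
yaw deg -0.15
delta in turned frame [ 0.0009 -0.0024  0.0089]
delta now [ 0.0009 -0.0024  0.0089]
```

arm_command:
  motion:
    - [0,0,0.003,0]
    - [0,0,0.002,0]
    - [0,0,0.002,0]
    - [0,0,0,0]

```text
t: 16.77
position: [0.4812, 0.2681, 0.0266]
tcp_rot: [1.0, 0.03, 0.0, -0.0]
contact_force: [0.7, -0.6, -3.1]
gripper_width: 0.017
```

arm_command:
  motion:
    - [0,0,0.001,0]
    - [0,0,0,0]

```text
t: 16.93
position: [0.4812, 0.2682, 0.0255]
tcp_rot: [1.0, 0.03, 0.0, -0.0]
contact_force: [0.0, 0.3, -2.8]
gripper_width: 0.0177
```

arm_command:
  motion:
    - [0,0,0.0005,0]
    - [0,0,0,0]

```text
t: 17.1
position: [0.4812, 0.2682, 0.025]
tcp_rot: [1.0, 0.03, -0.0, -0.0]
contact_force: [-0.3, 1.2, -2.9]
gripper_width: 0.0172
```

arm_command:
  motion:
    - [0,0,0.0005,0]
    - [0,0,0,0]

```text
t: 17.27
position: [0.4812, 0.2682, 0.0246]
tcp_rot: [1.0, 0.03, 0.0, -0.0]
contact_force: [-1.4, 0.1, 1.6]
gripper_width: 0.0173
```

arm_command:
  motion:
    - [0,0,0.0005,0]
    - [0,0,0,0]

```text
t: 17.43
position: [0.4813, 0.2682, 0.0246]
tcp_rot: [1.0, 0.03, 0.0, -0.0]
contact_force: [-4.2, -3.2, 13.6]
gripper_width: 0.0175
```

arm_command:
  motion:
    - [0,0,-0.0005,0]
    - [0,0,0,0]

```text
t: 17.6
position: [0.4813, 0.2682, 0.0246]
tcp_rot: [1.0, 0.03, 0.0, -0.0]
contact_force: [-2.3, -1.4, 5.9]
gripper_width: 0.0174
```

arm_command:
  motion:
    - [0,0,0,0]
    - [0,0,0,0]
    - [0,0,0,0]
    - [0,0,0,0]
    - [0,0,0,0]
    - [0,0,0,0]
    - [0,0,0,0]
    - [0,0,0,0]
    - [0,0,0,0]
    - [0,0,0,0]
  gripper: 100

```text
t: 18.43
position: [0.4812, 0.2681, 0.0245]
tcp_rot: [1.0, 0.03, -0.0, 0.0]
contact_force: [-0.1, -0.4, 0.2]
gripper_width: 0.0855
```

```bash
python3 - <<'E'
from h import *
from bench import env,camera
from plan import to
to(0.486,0.266,0.025,0.0617)
c=camera("wrist")
cv2.imwrite("pics/w20.png",np.clip(c["frame"]*1.8,0,255).astype('uint8'))
E
```

```text
t 18.43 pos [0.4812 0.2681 0.0245] head 0.0607 tilt [-0. -0. -1.] F [-0.13 -0.37  0.21] w 0.0855
yaw deg -0.06
delta in turned frame [ 0.0047  0.0024 -0.0005]
delta now [ 0.0047  0.0024 -0.0005]
```

View pics/w20.png

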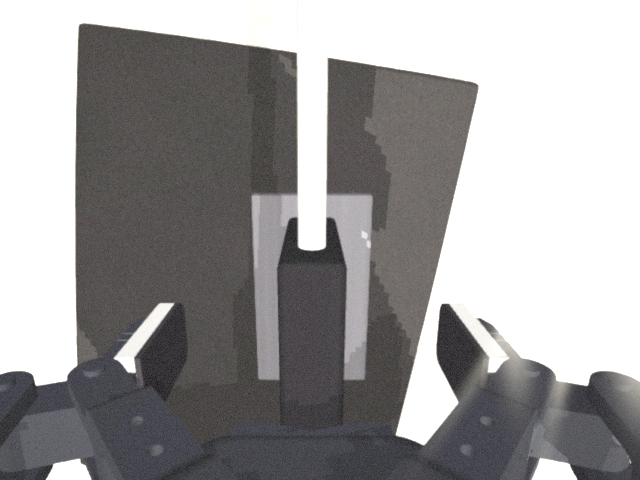

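Standing clear of the fingers. Rise straight up and move aside for a final look.

arm_command:
  motion:
    - [0,0,-0.01,0]
    - [0,0,-0.02,0]
    - [0,0,-0.03,0]
    - [0,0,-0.04,0]
    - [0,0,-0.04,0]
    - [0,0,-0.04,0]
    - [0,0,-0.03,0]
    - [0,0.03,0,0]
    - [0,0.04,0,0]
    - [0,0.04,0,0]

```text
t: 19.32
position: [0.4875, 0.1576, 0.2357]
tcp_rot: [1.0, 0.031, 0.001, -0.0]
contact_force: [2.2, -0.0, -0.0]
gripper_width: 0.0855
```

arm_command:
  motion:
    - [-0.01,0.04,0,0]
    - [-0.01,0.04,0,0]
    - [-0.01,0.04,0,0]
    - [-0.01,0.04,0,0]
    - [0,0.03,0,0]
    - [0,0,0,0]
    - [0,0,0,0]

```text
t: 19.9
position: [0.4593, -0.0352, 0.2352]
tcp_rot: [1.0, 0.029, 0.0, 0.0]
contact_force: [0.6, 0.2, -0.1]
gripper_width: 0.0857
```

```bash
python3 - <<'E'
from h import *
from bench import env,camera
c=camera("top");np.savez("top20.npz",**c);cv2.imwrite("pics/top20.png",c["frame"])
s=camera("side");cv2.imwrite("pics/side20.png",s["frame"])
W=cloud(c);Z=W[...,2];v,u=np.mgrid[:480,:640]
m=(u>215)&(u<240)&(v>150)&(v<260)&(Z>0.035)&(Z<0.08);P=W[m];print(m.sum(),P.mean(0),P[:,0].min(),P[:,0].max(),np.median(Z[m]))
print(env.read_state()["position"])
E
python3 chk.py top20.npz
```

```text
399 [0.52883548 0.26855008 0.05782901] 0.4487750769399473 0.6626898776765122 0.05630980683854481
[ 0.45947769 -0.03302308  0.23492919]
rim 556 ((700.6097412109375, -139.28054809570312), (142.79110717773438, 163.56134033203125), 84.88453674316406)
carton 2266 ((738.6851806640625, 37.06959915161133), (142.2020721435547, 181.4375), 84.36367797851562)
```

View pics/top20.png

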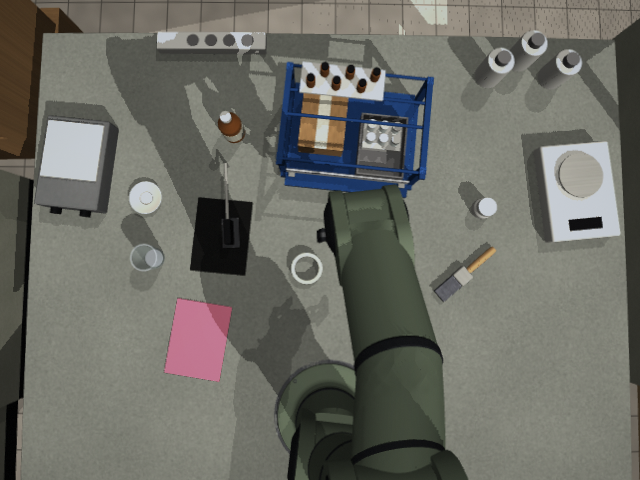

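View pics/side20.png

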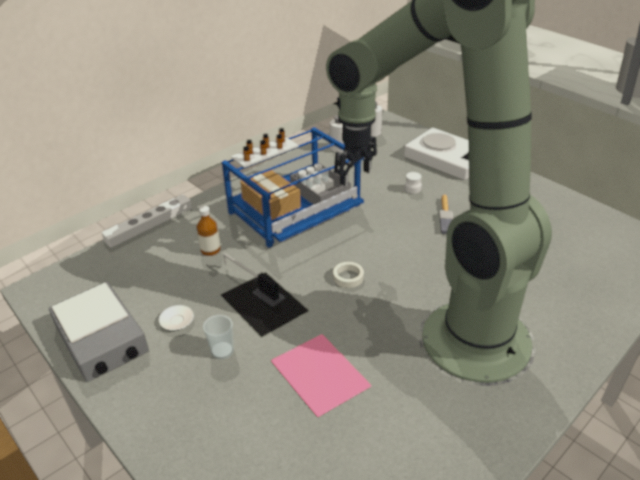

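```bash
python3 -c "
from bench import env
print(env.finish_job())"
```

```text
the job is handed in; nothing more can be done
None
```

The job is done and handed in at about 20 s of robot time. The hook dragged the crate flat against the stop strip and is standing upright on its black mat again.

- **Drag and seat:** Sliding the crate took about 3.4 N. The crate's left front corner met the strip first, and pulling on turned the crate flush at about 6–7 N. I then held it against the strip at about 8.8 N (roughly 5.4 N above drag) for about 0.6 s. The highest single reading was about 9.8 N along the pull, under the lip's 15 N.
- **Squareness:** The last top view puts the crate at about -0.089 rad and the strip at about -0.093 rad. My separate edge measurements of both spread over ±0.006 rad, so they agree within image noise. The crate did not shift as I unhooked and withdrew.
- **Hook:** It was set down about 5 mm from where it started. The wrist camera showed it standing clear of the open fingers.
- **Carton and bystanders:** The carton measures within about 1 mm of its start, and the other things look unmoved.
- **Disagreeing checks:** My rectangle fit to the crate rim gave a width of about 143 mm instead of 120 mm because it picked up rack pixels. I used only its angle, which matched the edge lines. Setting the hook down briefly pressed on the mat with about 14 N.

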